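Unlatch the socket case and put the ratchet away

TASK

Put the ratchet away in the grey socket case: swing the latch lever on the front of the case right over to your left until it lies down, then open the lid all the way so that it stays open. Lay the ratchet gently, without dropping it, flat on the floor of the case in the long free bay in front of the row of sockets, with its square drive still up. Leave the case open and unlatched, and do not disturb the other things on the bench.

Things in the scene. Friction and masses are not known exactly. Their poses are not given: they have to be found in the camera images.
- case: Grey steel socket case, fixed, 150 (x) by 250 (y) by 60 mm high without lid, walls 3 mm. Origin: centre of its underside; x from the front (latch side, facing the robot at yaw 0) to the back (hinge), y to its left, z up. Inner floor at z = 6 mm. A rail of six sockets, 40 mm high, fills the inside behind x = 38 mm; the free bay spans x -72 to 38, y -122 to 122 mm.
- bay (a point): Centre of the free bay on the inner floor of the case: 18 mm in front of the case's centre, 6 mm above its underside; axes as the case.
- latch (a joint): Angle (rad) of the steel hook lever on the middle of the case's front. 0: upright, hooked over the lid's tongue, so the lid cannot rise; starts at 0 to 0.12. Turns about an axis along the case's x, growing as its top swings to the case's left (+y) and down; above 0.6 the lid is free; stop at 1.5, lying to the left. Stiff (about 1.5 N at the peg): stays where it is left.
- latch_pivot (a point): Point on the latch lever's axis: 85 mm in front of the case's centre, 28 mm above its underside; axes as the case.
- latch_peg (a point): Middle of the round peg (12 mm thick) that moves the latch lever. The peg sticks out 34 mm to the front (-x of the case) from the lever's face. This point is 75 mm from the lever's axis, 18 mm in front of the lever's face, 32 mm in front of the case's front wall, and 103 mm above the bench with the latch at 0. It moves and turns with the lever.
- lid (a joint): Opening angle (rad) of the flat lid: 0 shut, 1.57 upright, stop at 1.85 (leaning back). Hinge along the case's y at its back upper edge. Stiff (at most about 6 N at the grip block): it stays at any angle.
- lid_hinge (a point): Middle of the lid's hinge axis: 75 mm behind the case's centre, 60 mm above its underside; axes as the case.
- lid_grip (a point): Point to pinch in the black block, 30 (x) by 16 (y, pinch width) by 34 mm high, on the lid near its front: midway across, 23.5 mm above the lid's upper face. With the lid shut it is 130 mm in front of and 34 mm above the hinge axis, 94 mm above the bench. It moves and turns with the lid. Lid 10 mm thick, front edge 151 mm from the hinge axis.
- ratchet: Ratchet handle with a red grip, 36 by 203 by 36 mm, lying drive up. Origin: centre of its underside, near the centre of mass; y along it towards the head, z up. Grip 24 mm wide and high, y -102 to -2 mm; shank 16 mm wide, z 6 to 18 mm, to y = 70 mm; then the head, 36 mm wide, 24 mm high, with the square drive up to 36 mm. About 0.4 kg.
- spanner: Bystander: loose spanner, 34 by 191 by 6 mm; origin at the centre of its underside.
- bearing: Bystander: loose ball bearing, 62 mm across, 16 mm high; origin at the centre of its underside.
- piston: Bystander: loose engine piston, 82 mm across, 61 mm high; origin at the centre of its underside.
- oil_filter: Bystander: loose blue oil filter, 78 mm across, 86 mm high; origin at the centre of its underside.
- gear: Bystander: loose gear, 82 mm across, 29 mm high; origin at the centre of its underside.

How it is judged:
On the way, in this order (a step that is already met when the one before it is completed fails the run):
1. the latch lever is swung over to the left, with the lid still shut (value of joint latch above 1 rad and value of joint lid below 0.1 rad), for 0.2 s.
2. the lid is open (value of joint lid above 1.45 rad), for 0.2 s.
At the end, for the whole second after the job is handed in: The ratchet lies at rest, flat (0.15 rad) on the case floor, drive up, its origin in the free bay (case x -66 to +32 mm, y within 30 mm, less than 16 mm above the case's underside); the lid is open by more than 1.45 rad and the latch swung over by more than 1.0 rad (x of ratchet in the frame of case between -0.066 and 0.032 m and y of ratchet in the frame of case between -0.03 and 0.03 m and z of ratchet in the frame of case below 0.016 m and angle between ratchet's own z axis and vertical below 0.15 rad and value of joint lid above 1.45 rad and value of joint latch above 1 rad and linear speed of ratchet below 0.02 m/s and velocity of joint lid below 0.05 rad/s); the robot touches nothing.
It fails at once if the ratchet was let go over the case with its origin more than 40 mm above the case's underside (horizontal distance between ratchet and bay below 0.1 m and z of ratchet in the frame of case above 0.04 m and contact force between the fingers and ratchet below 0.05 N).
It fails at once if a bystander (spanner, bearing, piston, oil filter or gear) was moved by more than 30 mm (distance of any of spanner, bearing, piston, oil_filter, gear from where it was at the start of the episode above 0.03 m).
It also fails if it takes over 64 s, if anything falls off the work surface, if the arm or the gripper's body presses on something with over 40 N, if the wrist force passes 120 N, or if a joint passes its speed limit or range.

ROBOT

A 7-joint arm with a two-finger parallel gripper is mounted at the origin on a cart in front of the work surface, level with it; the furniture and walls round the work are solid. World frame = base frame: x ahead of the robot, y to its left, z up, the work surface at z = 0. Lengths are in m, angles in rad, forces in N, time in s.
With the tool pointing down it reaches from about 0.35 to 0.9 m from the base axis. Payload 7.2 kg.
Tool frame: the origin (TCP) lies between the finger pads; the fingertips stand 25 mm ahead of it and the grasp point (between the pads) lies 6 mm ahead of it (arm.finger_overhang is the distance from the TCP to the fingertips, in m); z points along the fingers, y is the line along which they close (so a half turn about z gives the same grasp; the last joint's range is limited). The gripper opens to 88 mm and grips with 3 to 60 N. Pads are 20 mm wide; open, the fingers measure 115 mm over their backs; the gripper's body (75 mm by 178 mm) begins 61 mm behind the grasp point.
Start: joints at [1.174, 0.411, -0.013, 1.596, 0.006, 1.134, -0.082], TCP at [0.202, -0.592, 0.248] pointing down, gripper open.
Joint ranges: [-2.95, 2.95], [-0.29, 1.99], [-1.47, 1.44], [0.14, 2.54], [-1.03, 4.17], [0.13, 1.85], [-2.86, 2.86]. Speed limits (rad/s): [2.39, 2.39, 3.01, 3.01, 3.14, 3.14, 3.14].

INTERFACE

Orientations are given as [roll, pitch, yaw] about the fixed x, y, z axes, in that order (R = Rz(yaw) Ry(pitch) Rx(roll)).
In Python, from bench import arm gives the robot as it stands.
- The arm moves only by the tool arm_command, never from a script. Its argument "moves" is one flat list of numbers, 7 for each row, row after row: the shift along the tool's x, y, z in cm, then the turn, a rotation vector about the tool's x, y, z in rad, then the opening, from 0 (shut) to 1 (fully open). A call has 1 to 10 rows; each row is the pose to reach, as a shift and turn from the pose commanded when the call began, along the tool's axes at that moment; what a row does not reach only later rows make up. A row lasts 1/8 s, in which the tool goes at most 62.5 mm and 10.7 degrees, less where a joint would pass 70% of its speed; a pose out of reach is approached as far as the arm can. A call with a gripper value outside its range is refused whole. The fingers move at their own pace and stop on an object; the grip force is fixed at half the most. Time passes only in rows, so rows that repeat a pose let the fingers close. It gives the time, the measured TCP pose, the force, the opening and the grip force at its end, in the units of the state.
- arm.state(): the state, without advancing time (a new reading comes with each control period).
- arm.get_image(name): name is "side" or "top"; returns (picture, depth): 384x512x3 uint8, blue, green, red; 384x512 float32, m along the optical axis (not along the pixel's ray), 0 where there is no reading.
- arm.camera_info(name): a dict with "camera_matrix" (3x3 intrinsics, pixels), "pose" (4x4, takes a point from camera to world coordinates). Camera axes: x right, y down, z forward; pixel columns grow to the right and rows downward; lengths in m; the calibration is good to about 2 mm. A picture is of the moment at which its call begins. camera_info takes no time and is no camera call.
- arm.hand_in(): hands the job in; it is judged then, once.
Trained networks look in the newest picture that a camera, given by its name, has taken for a name from the list of things; names that differ only in an ending like _2 or _b are one class to them, and where a whole thing is asked for, a point or a joint stands for the part that bears it (a point fixed in the world has none). Each returns a list of dicts, best first, with "p" (0 to 1); they miss things now and then, are a little off and sometimes report something else, mostly with a low value. They report only what shows in the picture. A call takes as long as a camera call.
- arm.search_frame(camera, name): "location" ([column, row] in pixels, amid what is visible of it).
- arm.regions_of(camera, name): "mask" (384x512 bool, what is visible of it) and "location" ([column, row] in pixels, amid what is visible of it).
- arm.landmark_of(camera, name): "location" ([column, row] in pixels: a listed point, or the origin of a listed thing).
The state is a dict: "clock": time; "q": joint angles; "qd": joint speeds; "effort": joint torques, N m; "tool_pos": TCP position; "eef_rot": TCP orientation; "ft_force": force on the tool from outside, world axes, zero at the start; "torque": the same for the moment, N m; "finger_gap": finger opening in m; "finger_force": force on a finger pad.
Only numpy, scipy, OpenCV 4.12 (cv2) and the standard library are available. Lean on these libraries where they do the work, as an engineer would, in place of code of your own. Each camera call takes 0.05 s, during which the arm holds its last target. There are 200 camera calls.

## Working session

There is one attempt and no reset: what is moved stays moved. The work goes in short steps, Python scripts to look and compute and a tool call to move; the robot and the scene stay as the last step left them, time stands still between calls to the robot, and variables do not carry over. Pictures are saved under pics/ and viewed, at most 10 in all, crops included, and the job is handed in when it is done.

Besides the shell and the picture viewer there is one more tool, called after "Call:" in YAML: its name, and indented under it one key for each argument. arm_command: Moves the arm, as the interface text tells. Its arguments: {"type":"object","properties":{"moves":{"type":"array"}},"required":["moves"]}

```bash
mkdir -p pics; cat > h.py <<'E'
import numpy as np, cv2
from scipy.spatial.transform import Rotation as R
from bench import arm
def pt(cam,uv,d):
    i=arm.camera_info(cam);K=np.array(i["camera_matrix"]);T=np.array(i["pose"])
    return (T@np.r_[np.linalg.inv(K)@[uv[0],uv[1],1]*d,1])[:3]
def onplane(cam,uv,z):
    o=pt(cam,uv,0);p=pt(cam,uv,1);return o+(p-o)*(z-o[2])/(p[2]-o[2])
def cloud(cam,depth,mask):
    v,u=np.nonzero(mask&(depth>0));i=arm.camera_info(cam);K=np.array(i["camera_matrix"]);T=np.array(i["pose"])
    P=np.linalg.inv(K)@np.c_[u,v,np.ones(len(u))].T*depth[v,u]
    return (T[:3,:3]@P).T+T[:3,3]
E
python3 - <<'E'
from h import *
s=arm.state();print(s)
ims=[]
D={}
for c in("side","top"):
    im,d=arm.get_image(c);ims.append(im);D[c]=d
    cv2.imwrite(f"pics/{c}0.png",im);np.save(f"{c}0.npy",d)
    print(c,np.round(arm.camera_info(c)["pose"],3).tolist())
    for n in("case","latch_peg","latch_pivot","lid_grip","lid_hinge","ratchet","bay"):
        for r in arm.landmark_of(c,n)[:1]:
            u,v=map(int,r["location"]);dd=d[v,u] if 0<=v<384 and 0<=u<512 else 0
            print(c,n,round(r["p"],2),np.round(r["location"],1),pt(c,r["location"],dd).round(3))
E
```

```text
{'clock': 0.0, 'q': array([ 1.17379521,  0.41188473, -0.01268832,  1.59701514,  0.00563036,
        1.13427869, -0.08218669]), 'qd': array([-8.16143540e-04,  9.27620894e-05,  4.46441515e-04, -5.94932532e-04,
       -5.06719591e-04,  2.11223764e-04, -4.18627193e-05]), 'effort': array([-4.40913564e-04, -5.87948227e+01,  6.41515888e-01, -2.91075718e+01,
       -5.37391263e-02,  1.83277682e-02,  1.49467287e-04]), 'tool_pos': array([ 0.20161621, -0.59111701,  0.24683046]), 'eef_rot': array([-3.14004913e+00,  1.46415885e-04,  3.28830167e-01]), 'ft_force': array([-0.22029818,  0.25958207, -0.7262995 ]), 'torque': array([-0.00855506, -0.00888347,  0.03161572]), 'finger_force': 0.0, 'finger_gap': 0.08750744356315236}
side [[0.472, -0.676, 0.566, -0.401], [-0.881, -0.375, 0.288, -0.568], [0.018, -0.635, -0.773, 1.371], [0.0, 0.0, 0.0, 1.0]]
side case 0.59 [268.1 216.6] [ 0.056 -0.367  0.702]
side latch_peg 0.56 [260.  219.7] [ 0.436 -0.169  0.107]
side latch_pivot 0.87 [265.  225.2] [ 0.467 -0.176  0.04 ]
side lid_grip 0.62 [263.2 209.5] [ 0.055 -0.356  0.719]
side ratchet 0.41 [163.7 180.5] [-0.012 -0.186  0.774]
side bay 0.72 [267.  219.2] [ 0.056 -0.365  0.693]
top [[-0.012, -0.999, 0.053, 0.448], [-1.0, 0.012, 0.004, -0.103], [-0.005, -0.053, -0.999, 1.468], [0.0, 0.0, 0.0, 1.0]]
top case 0.8 [277.5 189. ] [ 0.535 -0.159  0.075]
top latch_peg 0.56 [278.7 222.7] [ 0.435 -0.165 -0.007]
top latch_pivot 0.66 [282.5 214.8] [ 0.459 -0.171  0.109]
top lid_grip 0.77 [279.  204.8] [ 0.488 -0.161  0.108]
top lid_hinge 0.58 [273.9 160.4] [ 0.63  -0.152  0.002]
top ratchet 0.8 [130.8 204. ] [0.498 0.291 0.017]
```

View pics/top0.png

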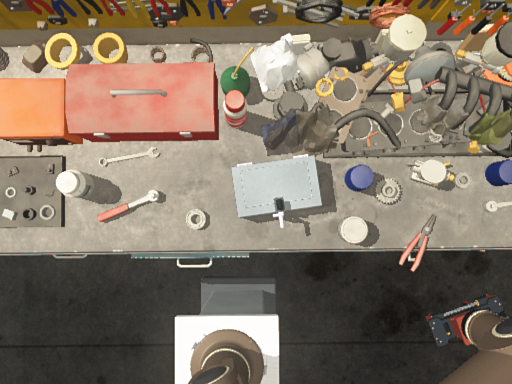

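View pics/side0.png

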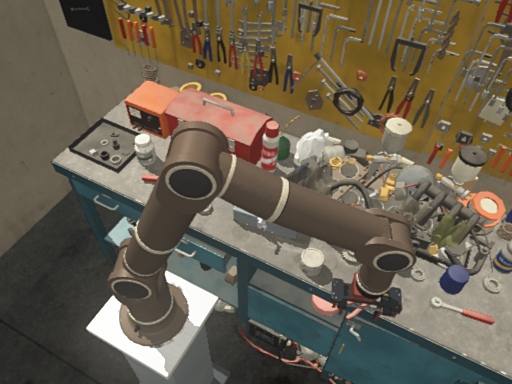

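The top view shows the shut case around (277,187), with the grip block at (279,204) and the peg at (280,222). The ratchet is at (98–158, 191–220) with its head to the upper right. The piston is at (354,230), the filter at (359,178) and the bearing at (196,219). In the side view the arm hides the case.

```bash
python3 - <<'E'
from h import *
im=cv2.imread("pics/top0.png");d=np.load("top0.npy")
full=np.ones(d.shape,bool)
def box(u0,u1,v0,v1,z0,z1):
    m=np.zeros(d.shape,bool);m[v0:v1,u0:u1]=1;P=cloud("top",d,m);return P[(P[:,2]>z0)&(P[:,2]<z1)]
P=box(222,332,148,225,0.055,0.085)
r=cv2.minAreaRect((P[:,:2]*1000).astype(np.float32));print("lid",r,np.median(P[:,2]),cv2.boxPoints(r).round().tolist())
P=box(262,300,190,235,0.088,0.15);print("hi",P.round(3).tolist())
t=box(200,215,180,200,-.05,.05);print("table z",np.median(t[:,2]))
P=box(92,166,182,226,0.006,0.06)
r=cv2.minAreaRect((P[:,:2]*1000).astype(np.float32));print("rat",r,cv2.boxPoints(r).round().tolist())
for n in("ratchet","spanner","bearing","piston","oil_filter","gear"):
    for r in arm.regions_of("top",n)[:2]:
        Q=cloud("top",d,r["mask"]);print(n,round(r["p"],2),np.round(r["location"]),Q.mean(0).round(3),Q.min(0).round(3),Q.max(0).round(3))
a=cv2.resize(im[140:245,215:345],None,fx=5,fy=5,interpolation=cv2.INTER_CUBIC)[:,:650]
b=cv2.resize(im[180:230,85:215],None,fx=5,fy=5,interpolation=cv2.INTER_CUBIC)
cv2.imwrite("pics/c1.png",cv2.resize(np.vstack([a,b]),None,fx=.75,fy=.75))
E
```

```text
lid ((542.0424194335938, -156.12950134277344), (172.4636993408203, 252.2895050048828), 7.543583869934082) 0.07171385582370371 [[440.0, -42.0], [473.0, -293.0], [644.0, -270.0], [611.0, -20.0]]
hi [[0.505, -0.156, 0.098], [0.504, -0.159, 0.104], [0.505, -0.162, 0.1], [0.504, -0.165, 0.103], [0.504, -0.168, 0.103], [0.502, -0.153, 0.099], [0.502, -0.156, 0.106], [0.502, -0.159, 0.104], [0.502, -0.162, 0.103], [0.501, -0.165, 0.104], [0.501, -0.168, 0.104], [0.499, -0.153, 0.099], [0.499, -0.156, 0.104], [0.499, -0.159, 0.107], [0.498, -0.162, 0.107], [0.499, -0.165, 0.104], [0.498, -0.167, 0.107], [0.496, -0.156, 0.101], [0.496, -0.159, 0.107], [0.496, -0.162, 0.104], [0.496, -0.165, 0.104], [0.496, -0.168, 0.101], [0.493, -0.156, 0.102], [0.493, -0.159, 0.107], [0.493, -0.161, 0.109], [0.493, -0.164, 0.107], [0.49, -0.156, 0.103], [0.49, -0.159, 0.102], [0.49, -0.161, 0.108], [0.49, -0.165, 0.102], [0.49, -0.167, 0.102], [0.49, -0.171, 0.099], [0.487, -0.156, 0.109], [0.487, -0.159, 0.102], [0.487, -0.162, 0.104], [0.487, -0.167, 0.1], [0.487, -0.171, 0.098], [0.484, -0.156, 0.102], [
[... 2039 characters left out ...]
32.0, 188.0], [566.0, 186.0], [568.0, 414.0], [435.0, 415.0]]
ratchet 0.98 [126. 204.] [0.493 0.298 0.021] [ 0.447  0.204 -0.006] [0.541 0.396 0.045]
spanner 0.72 [135. 151.] [0.649 0.288 0.005] [ 0.624  0.216 -0.006] [0.676 0.391 0.014]
bearing 0.63 [194. 225.] [0.45  0.093 0.015] [0.422 0.065 0.002] [0.48  0.122 0.026]
piston 0.79 [352. 229.] [ 0.416 -0.381  0.053] [ 0.373 -0.437 -0.008] [ 0.459 -0.344  0.069]
oil_filter 0.57 [360. 176.] [ 0.566 -0.399  0.073] [ 0.531 -0.442 -0.004] [ 0.604 -0.368  0.094]
oil_filter 0.34 [275. 187.] [ 0.546 -0.155  0.072] [ 0.432 -0.294 -0.007] [ 0.643 -0.017  0.115]
gear 0.76 [389. 191.] [ 0.532 -0.497  0.018] [ 0.495 -0.539 -0.005] [ 0.57  -0.457  0.036]
```

View pics/c1.png

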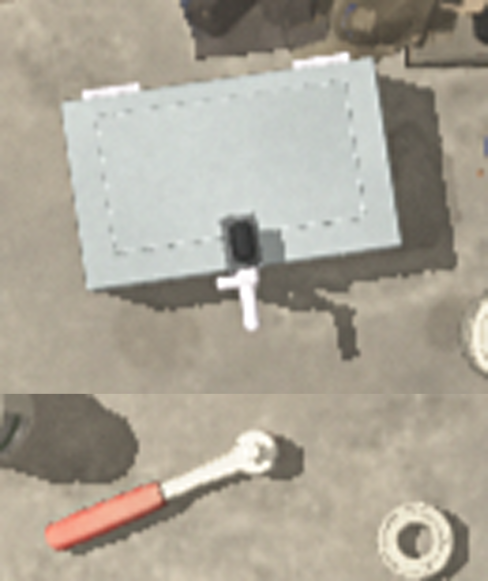

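The crop shows the latch lever upright with its peg towards the robot. The ratchet's head points right and slightly back, with the drive up. Case pose is about (0.5465, -0.155), yaw 0.13.

```bash
cat >> h.py <<'E'
C=np.array([.5465,-.155]);CY=.131
def case(x,y,z):
    c,s=np.cos(CY),np.sin(CY);return np.array([C[0]+c*x-s*y,C[1]+s*x+c*y,z])
def rows(wps):
    """wps: (grasp point world xyz, yaw, opening) tool down; prints rows from present pose"""
    s=arm.state();R0=R.from_euler('xyz',s["eef_rot"]);p0=s["tool_pos"]
    print("t",s["clock"],"tcp",p0.round(4),"rpy",s["eef_rot"].round(3))
    for g,yaw,o in wps:
        Rt=R.from_euler('xyz',[np.pi,0,yaw]);p=np.array(g)-Rt.apply([0,0,.006])
        print(np.r_[R0.inv().apply(p-p0)*100,(R0.inv()*Rt).as_rotvec()].round(2).tolist(),o)
E
python3 - <<'E'
from h import *
d=np.load("top0.npy")
m=np.zeros(d.shape,bool);m[148:225,222:332]=1;P=cloud("top",d,m);P=P[(P[:,2]>.064)&(P[:,2]<.079)]
c,s=np.cos(CY),np.sin(CY);Q=(P[:,:2]-C)@np.array([[c,-s],[s,c]])
e=[(np.percentile(Q[abs(Q[:,1]-y)<6,0],[1,99])*1000).round(1).tolist() for y in(-100,-60,-30,30,60,100)];print(e)
print([(np.percentile(Q[abs(Q[:,0]-x)<6,1],[1,99])*1000).round(1).tolist() for x in(-60,-20,20,60)])
r=arm.regions_of("top","ratchet")[0];Q=cloud("top",d,r["mask"]);Q=Q[Q[:,2]>.008]
rr=cv2.minAreaRect((Q[:,:2]*1000).astype(np.float32));print(rr,cv2.boxPoints(rr).round(1).tolist())
rows([(case(-.111,.002,.2),CY,.5),(case(-.111,.002,.104),CY,.5)])
E
```

```text
Traceback (most recent call last):
IndexError: index -1 is out of bounds for axis 0 with size 0
```

```bash
python3 - <<'E'
from h import *
d=np.load("top0.npy")
m=np.zeros(d.shape,bool);m[148:225,222:332]=1;P=cloud("top",d,m);P=P[(P[:,2]>.064)&(P[:,2]<.079)]
c,s=np.cos(CY),np.sin(CY);Q=(P[:,:2]-C)@np.array([[c,-s],[s,c]])*1000
e=[np.percentile(Q[abs(Q[:,1]-y)<6,0],[1,99]).round(1).tolist() for y in(-100,-60,-30,30,60,100)];print(e)
print([np.percentile(Q[abs(Q[:,0]-x)<6,1],[1,99]).round(1).tolist() for x in(-60,-20,20,60)])
r=arm.regions_of("top","ratchet")[0];Q=cloud("top",d,r["mask"]);Q=Q[Q[:,2]>.008]
rr=cv2.minAreaRect((Q[:,:2]*1000).astype(np.float32));print(rr,cv2.boxPoints(rr).round(1).tolist())
rows([(case(-.111,.002,.2),CY,.5),(case(-.111,.002,.104),CY,.5)])
E
```

```text
[[-74.2, 77.7], [-73.7, 74.0], [-74.9, 73.1], [-75.2, 73.7], [-74.4, 73.3], [-74.4, 75.8]]
[[-122.6, 122.5], [-122.8, 122.6], [-122.8, 122.7], [-122.0, 122.5]]
((495.7687072753906, 300.4088134765625), (34.3726806640625, 203.64215087890625), 20.53952407836914) [[444.0, 389.70001220703125], [515.4000244140625, 199.0], [547.5999755859375, 211.10000610351562], [476.1000061035156, 401.79998779296875]]
t 1.15 tcp [ 0.2018 -0.5915  0.2476] rpy [3.142 0.    0.329]
[35.88, -32.56, 4.16, 0.0, 0.0, 0.2] 0.5
[35.88, -32.56, 13.76, 0.0, 0.0, 0.2] 0.5
```

Call:
arm_command:
  moves: [35.9, -32.6, 4.2, 0, 0, 0.2, 0.5, 35.9, -32.6, 4.2, 0, 0, 0.2, 0.5, 35.9, -32.6, 4.2, 0, 0, 0.2, 0.5, 35.9, -32.6, 4.2, 0, 0, 0.2, 0.5, 35.9, -32.6, 4.2, 0, 0, 0.2, 0.5, 35.9, -32.6, 4.2, 0, 0, 0.2, 0.5, 35.9, -32.6, 4.2, 0, 0, 0.2, 0.5, 35.9, -32.6, 4.2, 0, 0, 0.2, 0.5, 35.9, -32.6, 4.2, 0, 0, 0.2, 0.5, 35.9, -32.6, 4.2, 0, 0, 0.2, 0.5]

```text
clock: 2.4
tool_pos: [0.436, -0.1677, 0.2057]
eef_rot: [3.141, 0.0, 0.129]
ft_force: [0.3, -0.1, 0.1]
finger_gap: 0.0439
finger_force: 0.0
```

```bash
python3 - <<'E'
from h import *
rows([(case(-.111,.002,z),CY,.5) for z in(.15,.104)])
im,d=arm.get_image("side");np.save("s1.npy",d);print(arm.state()["q"].round(2))
cv2.imwrite("pics/s1.png",cv2.resize(im[150:320,150:400],None,fx=3,fy=3))
E
```

```text
t 2.4 tcp [ 0.436  -0.1677  0.2057] rpy [3.141 0.    0.129]
[0.02, -0.02, 4.97, 0.0, 0.0, -0.0] 0.5
[0.02, -0.02, 9.57, 0.0, 0.0, -0.0] 0.5
[ 0.49  0.2  -0.26  2.    0.06  0.94 -1.24]
```

View pics/s1.png

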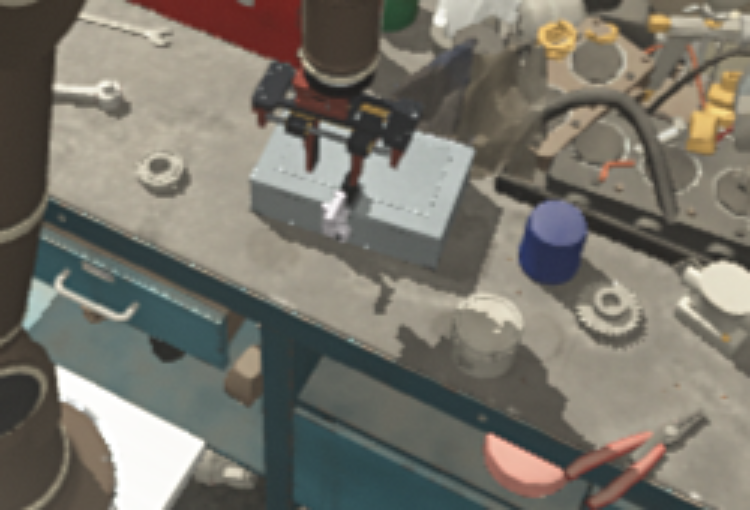

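The gripper stands above the case with its closing axis along the case's y; the peg is below it at about (335,215). Descending.

Call:
arm_command:
  moves: [0, 0, 5, 0, 0, 0, 0.5, 0, 0, 8, 0, 0, 0, 0.5, 0, 0, 9.6, 0, 0, 0, 0.5, 0, 0, 9.6, 0, 0, 0, 0.5, 0, 0, 9.6, 0, 0, 0, 0, 0, 0, 9.6, 0, 0, 0, 0, 0, 0, 9.6, 0, 0, 0, 0, 0, 0, 9.6, 0, 0, 0, 0, 0, 0, 9.6, 0, 0, 0, 0]

```text
clock: 3.58
tool_pos: [0.4366, -0.1673, 0.1101]
eef_rot: [3.141, -0.001, 0.129]
ft_force: [-0.6, -1.1, 5.5]
finger_gap: 0.0114
finger_force: 30.0
```

```bash
python3 - <<'E'
from h import *
print(arm.state()["finger_gap"])
rows([(case(-.111,.075*np.sin(a),.028+.075*np.cos(a)),CY,0) for a in np.arange(.15,1.46,.145)])
E
```

```text
0.011416301378579406
t 3.575 tcp [ 0.4366 -0.1673  0.1101] rpy [ 3.141e+00 -1.000e-03  1.290e-01]
[-0.04, -0.91, 0.2, 0.0, -0.0, -0.0] 0
[-0.05, -1.97, 0.44, 0.0, -0.0, -0.0] 0
[-0.05, -2.98, 0.83, 0.0, -0.0, -0.0] 0
[-0.05, -3.93, 1.36, 0.0, -0.0, -0.0] 0
[-0.05, -4.79, 2.02, 0.0, -0.0, -0.0] 0
[-0.06, -5.55, 2.8, 0.0, -0.0, -0.0] 0
[-0.06, -6.18, 3.68, 0.0, -0.0, -0.0] 0
[-0.06, -6.68, 4.65, 0.0, -0.0, -0.0] 0
[-0.06, -7.04, 5.67, 0.0, -0.0, -0.0] 0
[-0.06, -7.24, 6.74, 0.0, -0.0, -0.0] 0
```

Call:
arm_command:
  moves: [0, -0.9, 0.2, 0, 0, 0, 0, 0, -2.0, 0.4, 0, 0, 0, 0, 0, -3.0, 0.8, 0, 0, 0, 0, 0, -3.9, 1.4, 0, 0, 0, 0, 0, -4.8, 2.0, 0, 0, 0, 0, 0, -5.6, 2.8, 0, 0, 0, 0, 0, -6.2, 3.7, 0, 0, 0, 0, 0, -6.7, 4.7, 0, 0, 0, 0, 0, -7.0, 5.7, 0, 0, 0, 0, 0, -7.2, 6.5, 0, 0, 0, 0]

```text
clock: 4.82
tool_pos: [0.4273, -0.0967, 0.044]
eef_rot: [3.14, -0.0, 0.128]
ft_force: [2.1, -11.4, 2.4]
finger_gap: 0.0107
finger_force: 30.0
```

Call:
arm_command:
  moves: [0, 0, 0, 0, 0, 0, 0, 0, 0, 0, 0, 0, 0, 0, 0, 0, 0, 0, 0, 0, 0.3, 0, 0, 0, 0, 0, 0, 0.3]

```text
clock: 5.32
tool_pos: [0.4264, -0.0946, 0.0441]
eef_rot: [-3.14, 0.001, 0.13]
ft_force: [0.1, -1.3, -0.4]
finger_gap: 0.0254
finger_force: 0.0
```

```bash
python3 - <<'E'
from h import *
rows([(case(-.111,.075,z),CY,.3) for z in(.15,)]+[(case(-.055,0,.15),CY,.5),(case(-.055,0,.097),CY,.5)])
im,d=arm.get_image("side");np.save("s1.npy",d)
cv2.imwrite("pics/s2.png",cv2.resize(im[150:300,180:360],None,fx=4,fy=4))
E
```

```text
t 5.325 tcp [ 0.4264 -0.0946  0.0441] rpy [-3.14e+00  1.00e-03  1.30e-01]
[0.0, 0.04, -11.19, -0.0, 0.0, -0.0] 0.3
[5.61, 7.54, -11.21, -0.0, 0.0, -0.0] 0.5
[5.62, 7.54, -5.91, -0.0, 0.0, -0.0] 0.5
```

View pics/s2.png

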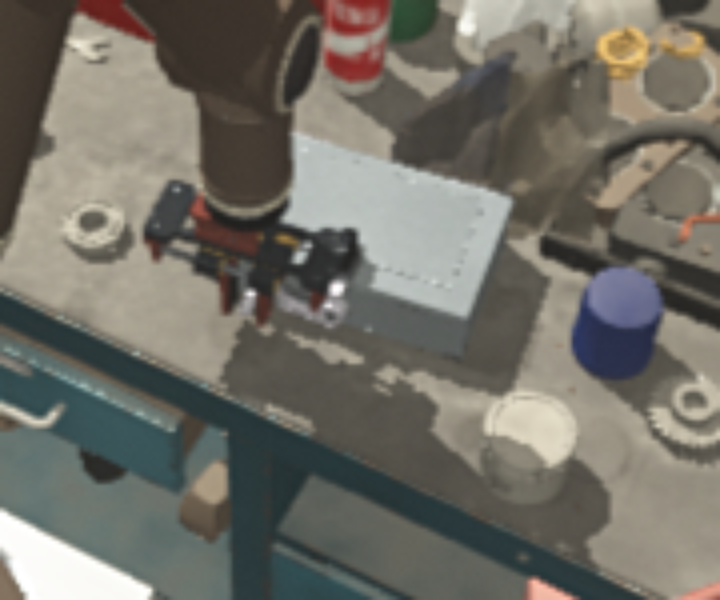

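The lever lies over to the left at about (290,300). Going up, then to the grip block.

Call:
arm_command:
  moves: [0, 0, -4, 0, 0, 0, 0.3, 0, 0, -8, 0, 0, 0, 0.3, 0, 0, -11.2, 0, 0, 0, 0.4, 2.8, 3.8, -11.2, 0, 0, 0, 0.5, 5.6, 7.5, -11.2, 0, 0, 0, 0.5, 5.6, 7.5, -11.2, 0, 0, 0, 0.5, 5.6, 7.5, -8, 0, 0, 0, 0.5, 5.6, 7.5, -5.9, 0, 0, 0, 0.5, 5.6, 7.5, -5.9, 0, 0, 0, 0.5]

```text
clock: 6.5
tool_pos: [0.4905, -0.1613, 0.1021]
eef_rot: [-3.139, 0.004, 0.13]
ft_force: [-0.3, -0.4, -0.1]
finger_gap: 0.0439
finger_force: 0.0
```

Call:
arm_command:
  moves: [0, 0, 0, 0, 0, 0, 0, 0, 0, 0, 0, 0, 0, 0, 0, 0, 0, 0, 0, 0, 0, 0, 0, 0, 0, 0, 0, 0]

```text
clock: 7.0
tool_pos: [0.4926, -0.1633, 0.1043]
eef_rot: [3.141, -0.001, 0.129]
ft_force: [-0.8, -1.9, 4.5]
finger_gap: 0.0158
finger_force: 30.0
```

```bash
python3 - <<'E'
from h import *
s=arm.state();print(s["finger_gap"],s["finger_force"])
G=np.r_[-.130,.037]
rows([(case(.075+G[0]*np.cos(a)+G[1]*np.sin(a),0,.06-G[0]*np.sin(a)+G[1]*np.cos(a)),CY,0) for a in np.linspace(.087,1.74,20)])
E
```

```text
0.015835869305131707 30.00232368707657
t 7.0 tcp [ 0.4926 -0.1633  0.1043] rpy [ 3.141e+00 -1.000e-03  1.290e-01]
[0.32, -0.12, -0.98, 0.0, -0.0, -0.0] 0
[0.79, -0.12, -2.06, 0.0, -0.0, -0.0] 0
[1.35, -0.12, -3.1, 0.0, -0.0, -0.0] 0
[2.0, -0.12, -4.08, 0.0, -0.0, -0.0] 0
[2.73, -0.12, -5.0, 0.0, -0.0, -0.0] 0
[3.53, -0.12, -5.85, 0.0, -0.0, -0.0] 0
[4.41, -0.12, -6.63, 0.0, -0.0, -0.0] 0
[5.35, -0.13, -7.34, 0.0, -0.0, -0.0] 0
[6.35, -0.13, -7.95, 0.0, -0.0, -0.0] 0
[7.4, -0.13, -8.48, 0.0, -0.0, -0.0] 0
[8.5, -0.13, -8.92, 0.0, -0.0, -0.0] 0
[9.62, -0.13, -9.25, 0.0, -0.0, -0.0] 0
[10.77, -0.14, -9.49, 0.0, -0.0, -0.0] 0
[11.94, -0.14, -9.63, 0.0, -0.0, -0.0] 0
[13.12, -0.14, -9.67, 0.0, -0.0, -0.0] 0
[14.29, -0.15, -9.6, 0.0, -0.0, -0.0] 0
[15.45, -0.15, -9.43, 0.0, -0.0, -0.0] 0
[16.6, -0.15, -9.17, 0.0, -0.0, -0.0] 0
[17.71, -0.15, -8.8, 0.0, -0.0, -0.0] 0
[18.8, -0.16, -8.34, 0.0, -0.0, -0.0] 0
```

Call:
arm_command:
  moves: [0.3, 0, -1.0, 0, 0, 0, 0, 0.8, 0, -2.1, 0, 0, 0, 0, 1.4, 0, -3.1, 0, 0, 0, 0, 2.0, 0, -4.1, 0, 0, 0, 0, 2.7, 0, -5.0, 0, 0, 0, 0, 3.5, 0, -5.9, 0, 0, 0, 0, 4.4, 0, -6.6, 0, 0, 0, 0, 5.4, 0, -7.3, 0, 0, 0, 0, 6.4, 0, -8.0, 0, 0, 0, 0, 7.4, 0, -8.5, 0, 0, 0, 0]

```text
clock: 8.25
tool_pos: [0.5645, -0.1538, 0.1885]
eef_rot: [-3.141, 0.004, 0.128]
ft_force: [-3.0, -5.1, -7.8]
finger_gap: 0.0158
finger_force: 30.0
```

```bash
python3 - <<'E'
from h import *
s=arm.state();print(s["finger_gap"],s["finger_force"],s["torque"].round(2))
G=np.r_[-.130,.037]
rows([(case(.075+G[0]*np.cos(a)+G[1]*np.sin(a),0,.06-G[0]*np.sin(a)+G[1]*np.cos(a)),CY,0) for a in np.linspace(.087,1.74,20)[10:]])
E
```

```text
0.015750721163294686 29.99538391828537 [-1.1   0.96  0.04]
t 8.25 tcp [ 0.5645 -0.1538  0.1885] rpy [-3.141  0.004  0.128]
[1.24, -0.12, -0.51, -0.0, 0.0, -0.0] 0
[2.36, -0.12, -0.86, -0.0, 0.0, -0.0] 0
[3.51, -0.13, -1.1, -0.0, 0.0, -0.0] 0
[4.68, -0.13, -1.24, -0.0, 0.0, -0.0] 0
[5.85, -0.13, -1.29, -0.0, 0.0, -0.0] 0
[7.03, -0.14, -1.23, -0.0, 0.0, -0.0] 0
[8.19, -0.14, -1.06, -0.0, 0.0, -0.0] 0
[9.34, -0.14, -0.8, -0.0, 0.0, -0.0] 0
[10.46, -0.15, -0.44, -0.0, 0.0, -0.0] 0
[11.54, -0.15, 0.02, -0.0, 0.0, -0.0] 0
```

Call:
arm_command:
  moves: [1.1, 0, -0.4, 0, 0, 0, 0, 2.2, 0, -0.8, 0, 0, 0, 0, 3.4, 0, -1.0, 0, 0, 0, 0, 4.5, 0, -1.2, 0, 0, 0, 0, 5.7, 0, -1.2, 0, 0, 0, 0, 6.9, 0, -1.1, 0, 0, 0, 0, 8.1, 0, -0.9, 0, 0, 0, 0, 9.2, 0, -0.7, 0, 0, 0, 0, 10.3, 0, -0.3, 0, 0, 0, 0, 11.4, 0, 0.1, 0, 0, 0, 0]

```text
clock: 9.5
tool_pos: [0.6798, -0.1387, 0.1902]
eef_rot: [3.141, -0.002, 0.128]
ft_force: [-2.9, 0.3, 4.5]
finger_gap: 0.0122
finger_force: 38.4
```

Call:
arm_command:
  moves: [0, 0, 0, 0, 0, 0, 0, 0, 0, 0, 0, 0, 0, 0.4, 0, 0, 0, 0, 0, 0, 0.4, 0, 0, -3, 0, 0, 0, 0.4, 0, 0, -8, 0, 0, 0, 0.4, 0, 0, -12, 0, 0, 0, 0.4]

```text
clock: 10.25
tool_pos: [0.6781, -0.1382, 0.3092]
eef_rot: [-3.141, 0.001, 0.129]
ft_force: [0.4, 0.2, -0.4]
finger_gap: 0.0351
finger_force: 0.0
```

```bash
python3 - <<'E'
from h import *
im,d=arm.get_image("side");print(arm.state()["q"].round(2))
cv2.imwrite("pics/s3.png",cv2.resize(im[130:300,150:360],None,fx=3.5,fy=3.5))
# ratchet: grasp point from box; head end toward -y
hd=np.array([.5475+.5154,.2111+.199])/2;tl=np.array([.444+.4761,.3897+.4018])/2
u=(hd-tl)/np.linalg.norm(hd-tl);o=(hd+tl)/2;g=o-.013*u
ya=np.arctan2(-u[0],u[1]);print("o",o,"u",u,"yaw",ya)
for yaw in (ya,ya+np.pi):  # tool y along ratchet x -> tool x along +-u
    pass
# closing dir (sin,-cos) must be perpendicular to u: tool x=(cos,sin)=+-u
yaw=np.arctan2(u[1],u[0]);print("yaws",yaw,yaw+np.pi)
rows([(np.r_[g,.16],y,.6) for y in(yaw,yaw+np.pi)])
E
```

```text
[ 0.28  0.5  -0.23  1.31  0.11  1.34 -1.39]
o [0.49575 0.3004 ] u [ 0.35063903 -0.93651069] yaw -2.783339284112255
yaws -1.212542957317358 1.929049696272435
t 10.3 tcp [ 0.6798 -0.1383  0.3154] rpy [ 3.14  -0.007  0.129]
[-13.01, -47.16, 14.79, -0.0, -0.01, 1.34] 0.6
[-13.01, -47.16, 14.79, 0.01, -0.0, -1.8] 0.6
```

View pics/s3.png

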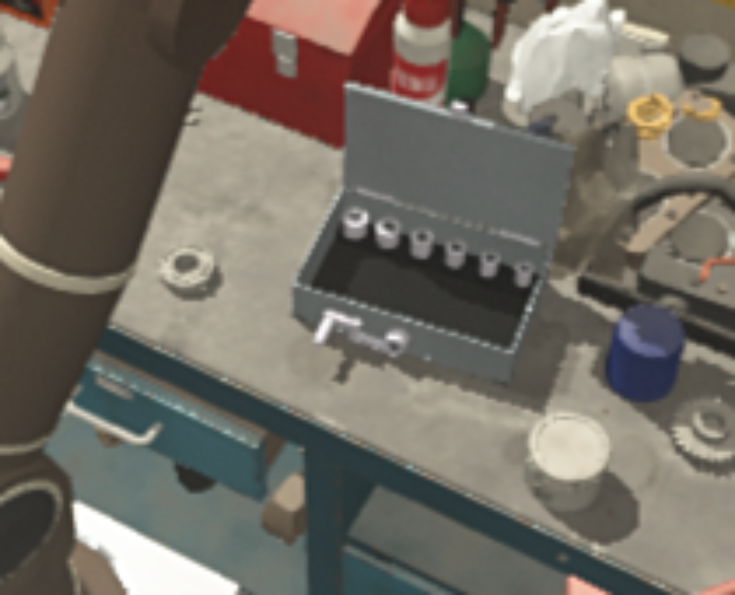

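The lid stands open with the bay free, around (430,280), and the lever lies at (360,330). Next the ratchet: tool yaw 1.93.

Call:
arm_command:
  moves: [-6, 0, 0, 0, 0, -0.2, 0.6, -12, 0, 0, 0, 0, -0.4, 0.6, -13, -10, 2, 0, 0, -0.6, 0.6, -13, -17, 4, 0, 0, -0.8, 0.6, -13, -24, 6, 0, 0, -1.0, 0.6, -13, -30, 8, 0, 0, -1.2, 0.6, -13, -36, 10, 0, 0, -1.4, 0.6, -13, -42, 12, 0, 0, -1.6, 0.6, -13, -47.2, 14, 0, 0, -1.8, 0.6, -13, -47.2, 14.8, 0, 0, -1.8, 0.6]

```text
clock: 11.55
tool_pos: [0.4881, 0.3146, 0.1591]
eef_rot: [-3.142, -0.0, 1.934]
ft_force: [0.9, 0.2, 0.5]
finger_gap: 0.0528
finger_force: 0.0
```

```bash
python3 - <<'E'
from h import *
print(arm.state()["q"].round(2))
im,d=arm.get_image("side")
m=arm.regions_of("side","ratchet");print([(r["p"],r["location"]) for r in m])
u=np.array([.35064,-.93651]);g=np.array([.49575,.3004])-.013*u
if m:
    Q=cloud("side",d,m[0]["mask"]);rr=cv2.minAreaRect((Q[:,:2]*1000).astype(np.float32));print(rr)
    print("across",np.percentile((Q[:,:2]-g)@[-u[1],u[0]],[2,50,98]).round(4),"along",np.percentile((Q[:,:2]-g)@u,[1,99]).round(3))
rows([(np.r_[g,z],1.929,.6) for z in(.1,.05,.023)])
# lid angle from top camera
im,d=arm.get_image("top");m=np.zeros(d.shape,bool);m[100:230,222:332]=1;P=cloud("top",d,m)
c,s=np.cos(CY),np.sin(CY);Q=np.c_[(P[:,:2]-C)@np.array([[c,-s],[s,c]]),P[:,2]]
k=(abs(Q[:,1])<.11)&(Q[:,2]>.1)&(Q[:,2]<.25)&(Q[:,0]>.06)&(Q[:,0]<.14);L=Q[k];print(len(L),L[::max(1,len(L)//12)].round(3).tolist())
E
```

```text
[-0.14  0.53 -0.71  1.77  0.4   1.   -0.64]
[]
t 11.65 tcp [0.4844 0.3182 0.1569] rpy [-3.137 -0.004  1.94 ]
[-0.79, 0.46, 5.09, -0.0, -0.0, 0.01] 0.6
[-0.81, 0.48, 10.09, -0.0, -0.0, 0.01] 0.6
[-0.82, 0.49, 12.79, -0.0, -0.0, 0.01] 0.6
946 [[0.126, 0.003, 0.202], [0.089, -0.095, 0.21], [0.094, -0.0, 0.209], [0.082, -0.09, 0.186], [0.083, -0.004, 0.225], [0.083, -0.048, 0.167], [0.08, -0.075, 0.138], [0.078, -0.082, 0.123], [0.077, -0.086, 0.108], [0.083, 0.08, 0.197], [0.08, 0.019, 0.132], [0.08, 0.06, 0.136], [0.077, 0.081, 0.111]]
```

Call:
arm_command:
  moves: [0, 0, 3, 0, 0, 0, 0.6, 0, 0, 6, 0, 0, 0, 0.6, 0, 0, 6, 0, 0, 0, 0.6, 0, 0, 6, 0, 0, 0, 0.6]

```text
clock: 12.2
tool_pos: [0.4897, 0.3123, 0.1009]
eef_rot: [3.141, 0.0, 1.928]
ft_force: [-0.4, -0.2, 1.0]
finger_gap: 0.0531
finger_force: 0.0
```

```bash
python3 - <<'E'
from h import *
u=np.array([.35064,-.93651]);g=np.array([.49575,.3004])-.013*u
rows([(np.r_[g,z],1.929,.6) for z in(.05,.023)])
print(arm.state()["qd"].round(3))
im,d=arm.get_image("top");cv2.imwrite("pics/t4.png",cv2.resize(im[150:250,60:200],None,fx=5,fy=5))
E
```

```text
t 12.2 tcp [0.4897 0.3123 0.1009] rpy [3.141 0.    1.928]
[-0.03, 0.14, 4.49, 0.0, 0.0, -0.0] 0.6
[-0.03, 0.14, 7.19, 0.0, 0.0, -0.0] 0.6
[-0.002 -0.009 -0.007 -0.009  0.002 -0.005 -0.001]
```

View pics/t4.png

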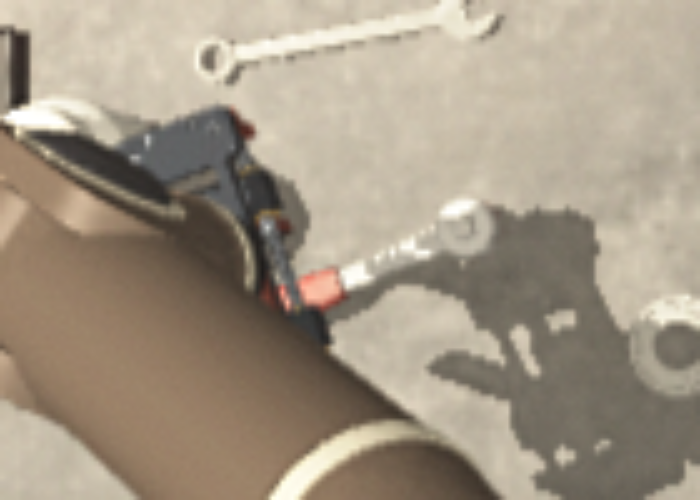

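The fingers straddle the red grip at about (290,290), just behind the shank, as intended. Going down to grasp.

Call:
arm_command:
  moves: [0, 0.1, 3, 0, 0, 0, 0.6, 0, 0.1, 5.5, 0, 0, 0, 0.6, 0, 0.1, 7.1, 0, 0, 0, 0.6, 0, 0.1, 7.1, 0, 0, 0, 0.6, 0, 0.1, 7.1, 0, 0, 0, 0.6, 0, 0.1, 7.1, 0, 0, 0, 0, 0, 0.1, 7.1, 0, 0, 0, 0, 0, 0.1, 7.1, 0, 0, 0, 0, 0, 0.1, 7.1, 0, 0, 0, 0]

```text
clock: 13.38
tool_pos: [0.4896, 0.313, 0.0287]
eef_rot: [-3.141, 0.0, 1.929]
ft_force: [-2.4, -1.2, 3.6]
finger_gap: 0.0216
finger_force: 30.0
```

Call:
arm_command:
  moves: [0, 0, -1, 0, 0, 0, 0, 0, 0, -3, 0, 0, 0, 0, 0, 0, -7, 0, 0, 0, 0, 0, 0, -12, 0, 0, 0, 0, 0, 0, -17, 0, 0, 0, 0, 0, 0, -20, 0, 0, 0, 0, 0, 0, -20, 0, 0, 0, 0]

```text
clock: 14.25
tool_pos: [0.491, 0.314, 0.2319]
eef_rot: [3.136, -0.001, 1.929]
ft_force: [0.5, -0.1, -4.3]
finger_gap: 0.0215
finger_force: 30.0
```

```bash
python3 - <<'E'
from h import *
s=arm.state();print(s["finger_gap"],s["finger_force"],s["q"].round(2))
# place: origin at case (-.030,0); head to -y => tool x=+y ; grasp point 13 mm behind origin (towards +y)
rows([(case(-.030,.013,z),CY+np.pi/2,0) for z in(.22,.029)])
E
```

```text
0.021534321118251855 29.994902631697187 [-0.1   0.45 -0.75  1.69  0.34  1.13 -0.58]
t 14.25 tcp [0.491  0.314  0.2319] rpy [ 3.136e+00 -1.000e-03  1.929e+00]
[-43.93, -13.86, 0.48, 0.01, -0.0, 0.23] 0
[-43.94, -13.97, 19.58, 0.01, -0.0, 0.23] 0
```

Call:
arm_command:
  moves: [-3, -1, 0, 0, 0, 0, 0, -8, -2.5, 0, 0, 0, 0, 0, -13, -4, 0, 0, 0, 0.05, 0, -18, -5.7, 0, 0, 0, 0.1, 0, -23, -7.3, 0, 0, 0, 0.15, 0, -28, -8.9, 0, 0, 0, 0.2, 0, -33, -10.5, 0, 0, 0, 0.23, 0, -38, -12, 0, 0, 0, 0.23, 0, -42, -13.3, 0, 0, 0, 0.23, 0, -44, -13.9, 0, 0, 0, 0.23, 0]

```text
clock: 15.5
tool_pos: [0.5128, -0.1503, 0.2271]
eef_rot: [-3.139, -0.0, 1.696]
ft_force: [-0.2, 0.6, -3.6]
finger_gap: 0.0218
finger_force: 30.0
```

Call:
arm_command:
  moves: [0, 0, 0, 0, 0, 0, 0, 0, 0, 2, 0, 0, 0, 0, 0, 0, 4, 0, 0, 0, 0, 0, 0, 6, 0, 0, 0, 0, 0, 0, 8, 0, 0, 0, 0, 0, 0, 8, 0, 0, 0, 0, 0, 0, 8, 0, 0, 0, 0]

```text
clock: 16.38
tool_pos: [0.5145, -0.1465, 0.1493]
eef_rot: [3.141, -0.0, 1.701]
ft_force: [-0.5, -0.6, -3.1]
finger_gap: 0.0219
finger_force: 30.0
```

```bash
python3 - <<'E'
from h import *
s=arm.state();print(s["finger_gap"],s["finger_force"],s["q"].round(2))
rows([(case(-.030,.013,z),CY+np.pi/2,0) for z in(.1,.06,.029)])
im,d=arm.get_image("side")
cv2.imwrite("pics/s5.png",cv2.resize(im[130:300,180:360],None,fx=3.5,fy=3.5))
E
```

```text
0.021855594857749062 29.994757136591943 [ 0.62  0.43 -0.55  1.89  0.28  0.9   0.06]
t 16.375 tcp [ 0.5145 -0.1465  0.1493] rpy [ 3.141 -0.     1.701]
[0.04, 0.06, 4.33, 0.0, -0.0, -0.0] 0
[0.04, 0.05, 8.33, 0.0, -0.0, -0.0] 0
[0.04, 0.05, 11.43, 0.0, -0.0, -0.0] 0
```

View pics/s5.png

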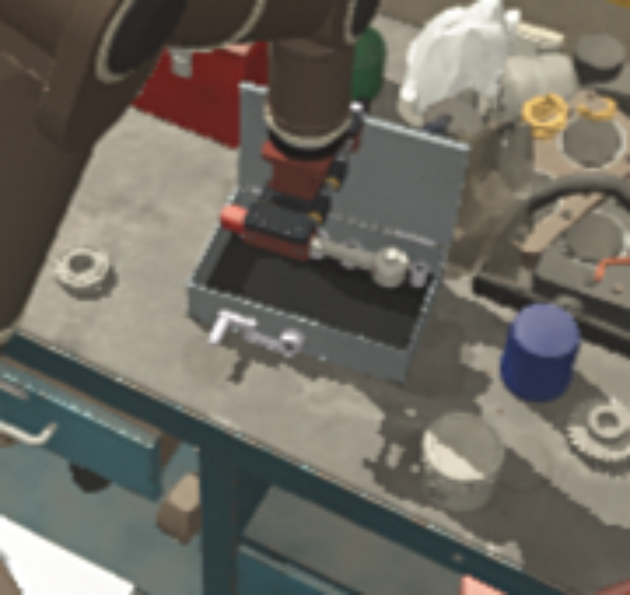

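The ratchet hangs level over the bay with its head at (390,265), clear of lid and walls. Lowering it.

Call:
arm_command:
  moves: [0, 0, 2, 0, 0, 0, 0, 0, 0, 4, 0, 0, 0, 0, 0, 0, 6, 0, 0, 0, 0, 0, 0, 8, 0, 0, 0, 0, 0, 0, 9.5, 0, 0, 0, 0, 0, 0, 10.5, 0, 0, 0, 0, 0, 0, 11, 0, 0, 0, 0, 0, 0, 11.2, 0, 0, 0, 0, 0, 0, 11.4, 0, 0, 0, 0, 0, 0, 11.4, 0, 0, 0, 0]

```text
clock: 17.68
tool_pos: [0.5143, -0.1478, 0.0349]
eef_rot: [3.141, 0.0, 1.699]
ft_force: [0.0, -0.1, -2.6]
finger_gap: 0.0215
finger_force: 30.0
```

Call:
arm_command:
  moves: [0, 0, 0.1, 0, 0, 0, 0, 0, 0, 0.1, 0, 0, 0, 0]

```text
clock: 17.92
tool_pos: [0.5144, -0.1478, 0.0347]
eef_rot: [3.141, 0.001, 1.699]
ft_force: [-2.7, 1.3, 7.4]
finger_gap: 0.0216
finger_force: 30.0
```

Contact with the floor (force now upward). Release partly, rise straight up and move away.

Call:
arm_command:
  moves: [0, 0, 0, 0, 0, 0, 0.42, 0, 0, 0, 0, 0, 0, 0.42, 0, 0, 0, 0, 0, 0, 0.42, 0, 0, -2, 0, 0, 0, 0.42, 0, 0, -6, 0, 0, 0, 0.42, 0, 0, -11, 0, 0, 0, 0.42, 0, 0, -16, 0, 0, 0, 0.42, 0, 0, -21, 0, 0, 0, 0.42, 0, 5, -23, 0, 0, 0, 0.42, 0, 5, -23, 0, 0, 0, 0.42]

```text
clock: 19.18
tool_pos: [0.5666, -0.1405, 0.2654]
eef_rot: [3.137, 0.0, 1.7]
ft_force: [-1.3, 0.6, -0.1]
finger_gap: 0.0371
finger_force: 0.0
```

```bash
python3 - <<'E'
from h import *
im,d=arm.get_image("side")
cv2.imwrite("pics/s6.png",cv2.resize(im[130:300,180:360],None,fx=3.5,fy=3.5))
m=arm.regions_of("side","ratchet")
c,s=np.cos(CY),np.sin(CY)
for r in m[:2]:
    P=cloud("side",d,r["mask"]);Q=np.c_[(P[:,:2]-C)@np.array([[c,-s],[s,c]]),P[:,2]];print(r["p"],r["location"],np.percentile(Q,[2,50,98],axis=0).round(3).tolist())
E
```

```text
0.58 [266.6, 219.4] [[-0.047, -0.105, 0.003], [-0.035, -0.002, 0.025], [0.001, 0.089, 0.041]]
```

View pics/s6.png

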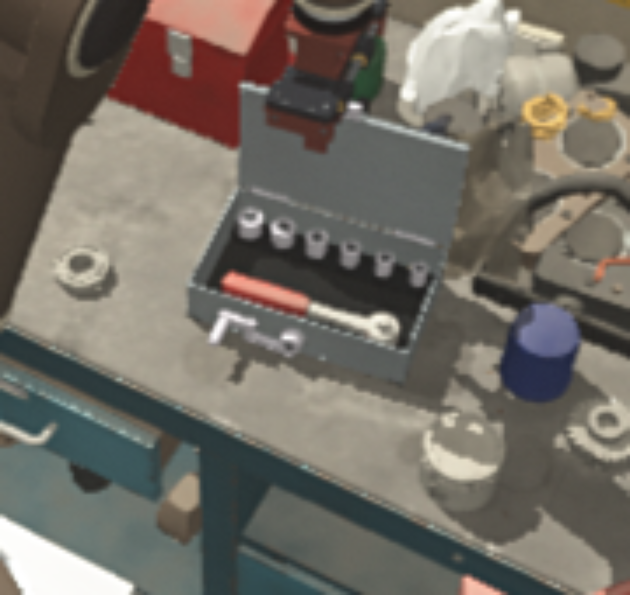

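The ratchet lies flat in the bay with its drive up and its head at (385,325); the lid is open and the lever down. My last sideways step went towards the lid, so I'm backing the hand off.

Call:
arm_command:
  moves: [0, 0, -3, 0, 0, 0, 0.42, 0, -5, -5, 0, 0, 0, 0.42, 0, -10, -5, 0, 0, 0, 0.42, 0, -12, -5, 0, 0, 0, 0.42, 0, -12, -5, 0, 0, 0, 0.42, 0, -12, -5, 0, 0, 0, 0.42, 0, -12, -5, 0, 0, 0, 0.42]

```text
clock: 20.15
tool_pos: [0.4455, -0.1563, 0.3133]
eef_rot: [-3.142, -0.001, 1.7]
ft_force: [-0.5, -0.6, -0.2]
finger_gap: 0.0371
finger_force: 0.0
```

```bash
python3 - <<'E'
from h import *
im,d=arm.get_image("side");P=cloud("side",d,np.ones(d.shape,bool))
c,s=np.cos(CY),np.sin(CY);Q=np.c_[(P[:,:2]-C)@np.array([[c,-s],[s,c]]),P[:,2]]
k=(Q[:,1]<-.06)&(Q[:,1]>-.12)&(Q[:,2]>.08)&(Q[:,2]<.2)&(Q[:,0]>.06)&(Q[:,0]<.14)
f=np.polyfit(Q[k,2],Q[k,0],1);print(k.sum(),"lid angle",np.pi/2+np.arctan(f[0]))
k=(abs(Q[:,1])<.1)&(Q[:,0]<-.085)&(Q[:,0]>-.135)&(Q[:,2]>.01)&(Q[:,2]<.12);print("latch pts y,z",np.percentile(Q[k],[2,98],axis=0).round(3).tolist())
r=arm.state();print(r["ft_force"].round(1),r["tool_pos"].round(3))
ok=.58
print(arm.hand_in() if np.pi/2+np.arctan(f[0])>1.5 else "check")
E
```

```text
363 lid angle 1.629878610858972
latch pts y,z [[-0.125, -0.014, 0.012], [-0.086, 0.075, 0.047]]
[ 0.7 -0.6 -0.5] [ 0.445 -0.156  0.313]
the job is handed in; nothing more can be done
None
```

The job is handed in: the ratchet lies flat in the bay with its drive up, the lid is open at about 1.63 rad, the latch lies down to the left, and the arm is clear of everything; the hand-in gave no verdict.

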